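Tip a cast plinth out of its fixture and lay it in the curing tray

TASK

The oblong resin plinth lies flush in its casting fixture. Press it down at the end where the fixture is open until it has tipped as far as it goes and its other end stands up, then take the plinth by the raised end and lay it flat, same face up, on the floor of the white curing tray; do not drop it, and leave the round cast base in the other fixture alone.

Things in the scene. Friction and masses are not known exactly. Their poses are not given: they have to be found in the camera images.
- plinth: Loose dark-grey resin slab, 96 (x) by 48 (y) by 10 mm, 60 to 130 g. Origin: centre of its underside, z up, x along its length. Starts level, underside 30 mm up, flush with the top of a fixed aluminium fixture (155 by 100 by 40 mm) parallel to it, in a 54 mm wide channel: open at the slab's -x end (towards the robot; floor 8 mm up, fingers fit), a 24 mm thick wall at +x.
- rocker (a joint): Tilt of the stiff rocker under the plinth: 0 level, 0.36 rad = stop, -x end down 15 mm, +x end up 20 mm above the fixture. Axis along plinth y, 10 mm to -x of its centre, 2.5 mm below its underside. Pressing the last 15 mm of the -x end with 3 to 6 N tips it; it stays where left. The raised end can be gripped across its 48 mm width, over the fixture's flat top.
- tray: Fixed shallow white tray, 230 (x) by 180 (y) by 16 mm high, walls and floor 4 mm thick. Origin: centre of its underside, z up; the inner floor is 4 mm above it. A small loose round cast, 38 mm across and 10 mm thick, lies in its +x +y corner, about 80 mm and 55 mm from the tray's centre; the rest is free.
- round_base: Bystander: round dark-grey resin disc, 62 mm across, 10 mm thick, lying flush in a second aluminium fixture block (125 by 105 by 40 mm high). Origin: centre of its underside. Not to be moved.
There are look-alikes about, which are no part of the job. Leave any brown look-alike of the plinth alone. What is shaped like the part that bears rocker but pink is not meant.

How it is judged:
By the outcome, as a careful person would: the job done as asked, in the order asked, and still so for the second after the job is handed in, with the robot touching nothing.
It also fails if it takes over 53 s, if anything falls off the work surface, if the arm or the gripper's body presses on something with over 40 N, if the wrist force passes 120 N, or if a joint passes its speed limit or range.

ROBOT

A 6-joint arm with a two-finger parallel gripper is mounted at the origin on the work surface. World frame = base frame: x ahead of the robot, y to its left, z up, the work surface at z = 0. Lengths are in mm, angles in rad, forces in N, time in s.
With the tool pointing down it reaches from about 350 to 975 mm from the base axis. Payload 7.1 kg.
Tool frame: the origin (TCP) lies at the very end of the fingers, on their centre line; the grasp point (between the pads) lies 19 mm behind it; x points along the fingers, z is the direction in which the jaws open and shut, and the axes are right-handed (so a half turn about x gives the same grasp; the last joint's range is limited). The gripper opens to 88 mm and grips with 3 to 60 N. Pads are 20 mm wide; open, the fingers measure 115 mm over their backs; the gripper's body (75 mm by 178 mm) begins 61 mm behind the grasp point.
Start: joints at [-1.277, 0.423, 1.63, -0, 1.089, -0.019], TCP at [192.345, -594.65, 222.675] pointing down, gripper open.
Joint ranges: [-3, 3], [-0.9, 2.11], [0.09, 2.58], [-1.31, 4.45], [0.11, 2.69], [-2.54, 2.54]. Speed limits (rad/s): [2.39, 2.39, 3.01, 3.14, 3.14, 3.14].

INTERFACE

Orientations are given as a rotation vector (axis times angle).
In Python, from workcell import * gives the robot as it stands.
- The arm moves only by the shell command python3 -m crank 'ROWS'. ROWS is JSON, a list of rows, each a list of 3 entries, a list of its own where there are three numbers: the shift along the tool's x, y, z in cm, then the turn, a rotation vector about the tool's x, y, z in degrees, then the finger opening in cm, from 0 to 8.78. In form: [[[dx, dy, dz], [rx, ry, rz], claw], ...]. A call has 1 to 5 rows; each row shifts and turns the commanded pose from where the row before left it, along the tool's axes as they then stand; what a row does not reach is not made up. A row lasts 1/8 s, in which the tool goes at most 62.5 mm and 10.7 degrees, less where a joint would pass 70% of its speed; a pose out of reach is approached as far as the arm can. A call with a gripper value outside its range is refused whole. The fingers move at their own pace and stop on an object; the grip force is fixed at half the most. Time passes only in rows, so rows that do not move let the fingers close. It gives the time, the measured TCP pose, the force and the opening at its end, in the units of the state.
- get_obs(): the state, without advancing time (a new reading comes with each control period).
- get_image(name): name is "side" or "top" or "wrist"; returns a dict with "pixels" (480x640x3 uint8, red, green, blue), "mtx" (3x3 intrinsics, pixels), "view" (4x4, takes a point from world to camera coordinates). Camera axes: x right, y down, z forward; pixel columns grow to the right and rows downward; lengths in mm; the calibration is good to about 2 mm. A picture is of the moment at which its call begins. There is no depth.
- close_job(): hands the job in, once; it reports no verdict.
The state is a dict: "t": time; "qpos": joint angles; "qvel": joint speeds; "joint_torque": joint torques, N m; "ee_pos": TCP position; "orientation": TCP orientation; "ft_force": force on the tool from outside, world axes, zero at the start; "moment": the same for the moment, N m; "width": finger opening in mm.
Only numpy, scipy, OpenCV 4.12 (cv2) and the standard library are available. Lean on these libraries where they do the work, as an engineer would, in place of code of your own. Each camera call takes 0.05 s, during which the arm holds its last target.

## Working session

There is one attempt and no reset: what is moved stays moved. The work goes in short steps, Python scripts to look and compute and a shell command to move; the robot and the scene stay as the last step left them, time stands still between calls to the robot, and variables do not carry over. Pictures are saved under pics/ and viewed, and the job is handed in when it is done.

```bash
ls; mkdir -p pics
python3 - <<'E'
from workcell import *
import cv2
o=get_obs();print({k:o[k] for k in('t','ee_pos','orientation','ft_force','width')})
for n in("top","side"):
    i=get_image(n);cv2.imwrite(f"pics/{n}0.png",i["pixels"][:,:,::-1]);print(n,i["mtx"].round(1).tolist(),i["view"].round(3).tolist())
E
```

```text
pics
{'t': 0.0, 'ee_pos': array([ 192.20814082, -594.15658802,  221.91839274]), 'orientation': array([ 0.97667608,  1.34230312, -0.97518471]), 'ft_force': array([-5.87803625e-01, -3.33946874e-01,  2.62791641e-04]), 'width': 87.79441624912661}
top [[613.1, 0.0, 320.6], [0.0, 613.1, 236.0], [0.0, 0.0, 1.0]] [[0.025, -1.0, -0.007, 47.439], [-0.998, -0.025, -0.06, 419.041], [0.06, 0.008, -0.998, 1622.157], [0.0, 0.0, 0.0, 1.0]]
side [[527.1, 0.0, 316.2], [0.0, 527.1, 242.1], [0.0, 0.0, 1.0]] [[-0.889, -0.458, 0.005, 397.572], [-0.356, 0.683, -0.638, 144.548], [0.289, -0.569, -0.77, 1043.867], [0.0, 0.0, 0.0, 1.0]]
```

View pics/top0.png

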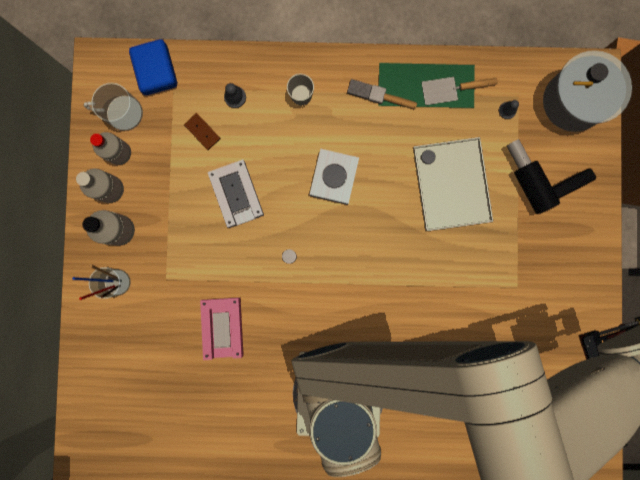

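View pics/side0.png

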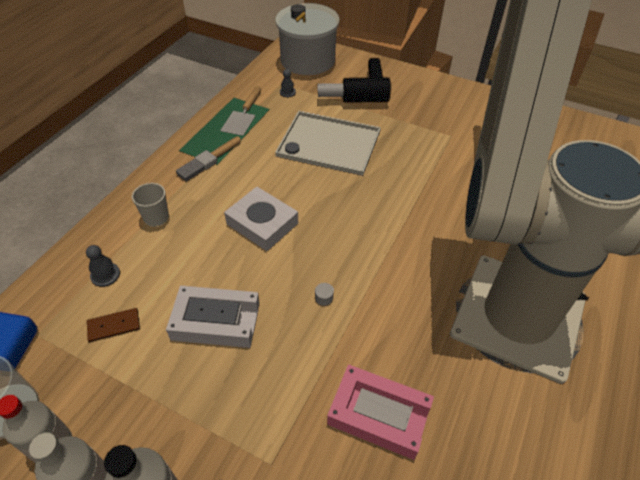

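Candidates in the top view: the aluminium fixture with the dark-grey slab (236,193), the pink look-alike fixture (221,328), and the brown slab (202,131). The aluminium one with the dark-grey oblong fits. I'll confirm it in an enlarged crop and measure.

Run:
```python
import cv2,numpy as np
t=cv2.imread("pics/top0.png");s=cv2.imread("pics/side0.png")
a=cv2.resize(t[150:235,195:280],(400,400),interpolation=cv2.INTER_CUBIC)
b=cv2.resize(s[270:360,150:275],(400,288),interpolation=cv2.INTER_CUBIC)
c=np.zeros((400,800,3),np.uint8);c[:,:400]=a;c[:288,400:]=b
cv2.imwrite("pics/crop0.png",c)
```

```text
(no output)
```

View pics/crop0.png

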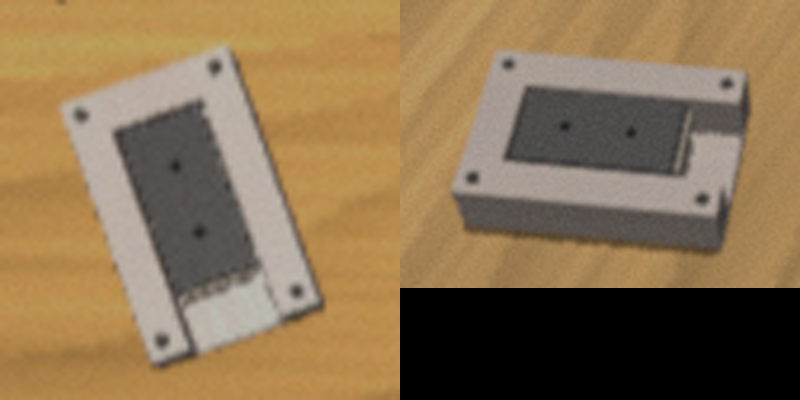

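The crop shows the dark-grey slab with two dots in the aluminium fixture, its open channel end facing down in the image (towards the robot). This is the plinth. Now I'll measure the poses.

```bash
cat > h.py <<'E'
import numpy as np,cv2
from workcell import *
def cast(im,uv,z):
    V=im["view"];R=V[:3,:3];c=-R.T@V[:3,3]
    uv=np.atleast_2d(uv).astype(float)
    d=(R.T@np.linalg.inv(im["mtx"])@np.c_[uv,np.ones(len(uv))].T).T
    return c+d*((z-c[2])/d[:,2:3])
def proj(im,P):
    V=im["view"];p=V[:3,:3]@np.asarray(P,float)+V[:3,3];q=im["mtx"]@p;return q[:2]/q[2]
def comps(m,im,z,amin=60):
    m=cv2.morphologyEx(m.astype(np.uint8),cv2.MORPH_OPEN,np.ones((2,2)))
    for c in cv2.findContours(m,cv2.RETR_EXTERNAL,cv2.CHAIN_APPROX_NONE)[0]:
        if cv2.contourArea(c)<amin: continue
        w=cast(im,c[:,0],z)[:,:2].astype(np.float32)
        yield c[:,0].mean(0).round(),cv2.minAreaRect(w),w
E
python3 - <<'E'
from h import *
im=get_image("top");hsv=cv2.cvtColor(im["pixels"],cv2.COLOR_RGB2HSV)
def roi(m,a,b,c,d):
    r=np.zeros_like(m);r[c:d,a:b]=m[c:d,a:b];return r
dark=(hsv[...,2]<110)&(hsv[...,1]<60)
for uv,r,w in comps(roi(dark,205,265,155,230),im,40): print("plinth",uv,r)
for uv,r,w in comps(roi(dark,415,440,148,166),im,14,20): print("small",uv,r)
br=(hsv[...,1]<75)&(hsv[...,2]>115)
for uv,r,w in comps(roi(hsv[...,1]<75,200,270,150,235),im,40,400): print("fix",uv,r, cv2.boxPoints(r).round(1).tolist())
for uv,r,w in comps(roi(br,405,500,130,238),im,16,400): print("tray",uv,r, cv2.boxPoints(r).round(1).tolist())
im=get_image("side");hsv=cv2.cvtColor(im["pixels"],cv2.COLOR_RGB2HSV)
dark=(hsv[...,2]<100)&(hsv[...,1]<60)
for uv,r,w in comps(roi(dark,170,250,290,330),im,40): print("side plinth",uv,r)
br=(hsv[...,1]<75)&(hsv[...,2]>115)
for uv,r,w in comps(roi(br,270,390,105,180),im,16,400): print("side tray",uv,r, cv2.boxPoints(r).round(1).tolist())
print(hsv[318,230],hsv[310,210])
E
```

```text
plinth [235. 193.] ((524.7942504882812, 285.6598205566406), (99.84391784667969, 51.684852600097656), 21.951379776000977)
small [428. 158.] ((634.3414306640625, -226.3197479248047), (32.49320602416992, 34.952205657958984), 1.360926866531372)
fix [236. 194.] ((520.2283325195312, 282.628662109375), (158.94337463378906, 101.37970733642578), 21.564781188964844) [[427.70001220703125, 300.6000061035156], [465.0, 206.3000030517578], [612.7999877929688, 264.70001220703125], [575.5, 359.0]]
tray [453. 185.] ((563.8458862304688, -293.9873046875), (229.31187438964844, 177.04312133789062), 9.569965362548828) [[436.1000061035156, -225.8000030517578], [465.5, -400.29998779296875], [691.5999755859375, -362.20001220703125], [662.2000122070312, -187.60000610351562]]
side plinth [219. 311.] ((510.7266540527344, 284.80609130859375), (121.04138946533203, 51.10173416137695), 21.562925338745117)
side tray [326. 144.] ((557.4796752929688, -290.0247802734375), (229.62899780273438, 179.2759552001953), 9.422120094299316) [[429.5, -220.39999389648438], [458.8999938964844, -397.20001220703125], [685.4000244140625, -359.70001220703125], [656.0999755859375, -182.8000030517578]]
[53 13 80] [70 10 79]
```

```bash
cat >> h.py <<'E'
from scipy.spatial.transform import Rotation as Ro
def toolR(yaw,pitch=0,flip=1):
    # yaw: plinth x heading (rad); tool z along flip*plinth y; pitch: tilt of slab (+x end up)
    Rz=Ro.from_euler('z',yaw)*Ro.from_euler('y',-pitch)
    X=np.array([0,0,-1.]);Z=np.array([0,flip,0.]);Y=np.cross(Z,X)
    return Rz*Ro.from_matrix(np.c_[X,Y,Z])
def delta(p,R):
    o=get_obs();R0=Ro.from_rotvec(o["orientation"])
    print("t",o["t"].__round__(2),"tcp",o["ee_pos"].round(1),"F",o["ft_force"].round(1),"w",round(o["width"],1))
    print("shift cm (tool now)",(R0.inv().apply(np.array(p)-o["ee_pos"])/10).round(2))
    print("shift cm (tool after turn)",(R.inv().apply(np.array(p)-o["ee_pos"])/10).round(2))
    print("turn deg",np.degrees((R0.inv()*R).as_rotvec()).round(1))
E
python3 - <<'E'
from h import *
for f in(1,-1): delta([500,276,230],toolR(np.radians(21.7),0,f))
print(get_obs()["qpos"])
im=get_image("wrist");cv2.imwrite("pics/w0.png",im["pixels"][:,:,::-1]);R0=Ro.from_rotvec(get_obs()["orientation"])
V=im["view"];c=-V[:3,:3].T@V[:3,3];print("cam in tool",R0.inv().apply(c-get_obs()["ee_pos"]),im["mtx"][0,0],"axis",R0.inv().apply(V[2,:3]))
E
```

```text
t 0.2 tcp [ 192.2 -594.3  222.2] F [ 0.1 -0.  -0.5] w 88.0
shift cm (tool now) [ -0.71  56.07 -73.34]
shift cm (tool after turn) [ -0.78 -60.78  69.49]
turn deg [ 1.762e+02 -0.000e+00  1.000e-01]
t 0.2 tcp [ 192.2 -594.3  222.2] F [ 0.1 -0.  -0.5] w 88.0
shift cm (tool now) [ -0.71  56.07 -73.34]
shift cm (tool after turn) [ -0.78  60.78 -69.49]
turn deg [-3.8 -0.1 -0. ]
[-1.27699390e+00  4.23572960e-01  1.63037633e+00 -3.70171234e-05
  1.08859994e+00 -1.90014045e-02]
cam in tool [-1.62107892e+02  7.84761643e+01 -1.40824340e-01] 372.50362732801364 axis [ 0.95854948 -0.28492381  0.00114733]
```

```bash
python3 -m crank '[[[0,3.5,-4.6],[0,0,0],0],[[0,3.5,-4.6],[0,0,0],0],[[0,3.5,-4.6],[0,0,0],0],[[0,3.5,-4.6],[0,0,0],0],[[0,3.5,-4.6],[0,0,0],0]]'; python3 -m crank '[[[0,3.5,-4.6],[0,0,0],0],[[0,3.5,-4.6],[0,0,0],0],[[0,3.5,-4.6],[0,0,0],0],[[0,3.5,-4.6],[0,0,0],0],[[0,3.5,-4.6],[0,0,0],0]]'; python3 -c "
from h import *
delta([500,276,230],toolR(np.radians(21.7),0,-1))"
```

```text
t: 0.88
ee_pos: [288.4, -320.3, 222.8]
orientation: [0.976, 1.34, -0.976]
ft_force: [1.0, 0.6, 0.7]
width: 41.4
t: 1.5
ee_pos: [384.3, -47.5, 223.0]
orientation: [0.976, 1.34, -0.975]
ft_force: [0.1, -1.0, 0.9]
width: 0.6
t 1.5 tcp [384.3 -47.5 223. ] F [ 0.1 -1.   0.9] w 0.6
shift cm (tool now) [ -0.69  20.96 -27.22]
shift cm (tool after turn) [ -0.7   22.71 -25.78]
turn deg [-3.8  0.  -0.1]
```

```bash
python3 -m crank '[[[0,3.5,-4.5],[0,0,0],0],[[0,3.5,-4.5],[0,0,0],0],[[0,3.5,-4.5],[0,0,0],0],[[0,3.5,-4.5],[0,0,0],0],[[0,3.5,-4.5],[0,0,0],0]]'; python3 -m crank '[[[-0.6,3.5,-4.5],[-3.8,0,0],0],[[0,0,0],[0,0,0],0],[[0,0,0],[0,0,0],0]]'; python3 -c "
from h import *
delta([500,276,230],toolR(np.radians(21.7),0,-1))
im=get_image('wrist');cv2.imwrite('pics/w1.png',im['pixels'][:,:,::-1])
np.savez('w1.npz',**im)"
```

```text
t: 2.12
ee_pos: [481.5, 220.7, 222.8]
orientation: [0.975, 1.341, -0.975]
ft_force: [0.3, -0.8, -0.2]
width: 0.5
t: 2.5
ee_pos: [499.8, 271.7, 228.1]
orientation: [0.924, 1.366, -0.927]
ft_force: [0.6, -1.1, -0.8]
width: 0.6
t 2.5 tcp [499.8 271.7 228.1] F [ 0.6 -1.1 -0.8] w 0.6
shift cm (tool now) [-0.19  0.17 -0.39]
shift cm (tool after turn) [-0.19  0.17 -0.39]
turn deg [0.  0.  0.1]
```

View pics/w1.png

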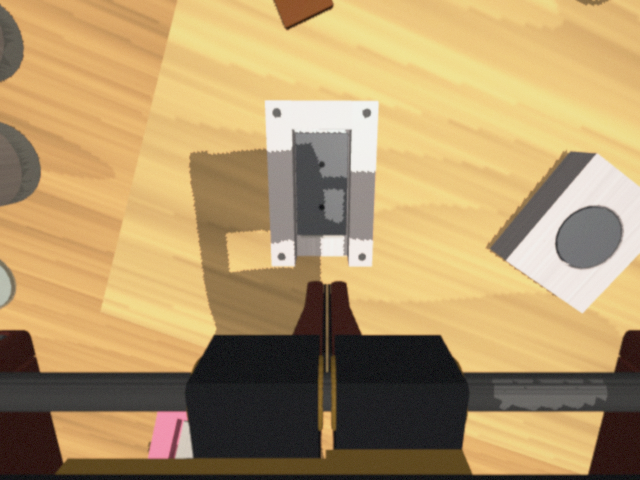

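The wrist view shows the fixture's top corners near (265,101), (378,101), (372,266) and (271,266). The slab's far end is at row 130 and its near end at row 235.

Run:
```python
from h import *
im=dict(np.load('w1.npz'))
c=cv2.resize(im["pixels"][90:275,255:385],None,fx=3.2,fy=3.2,interpolation=cv2.INTER_CUBIC);cv2.imwrite("pics/w1c.png",c[:,:,::-1])
f=cast(im,[[265,101],[378,101],[372.5,266],[270.5,266]],40);print(f[:,:2].round(1),f.mean(0).round(1))
p=cast(im,[[294,130],[350,130],[345.5,235],[296.5,235]],40);print(p[:,:2].round(1),p.mean(0).round(1))
for q in(f,p):
    e=(q[0]+q[1]-q[2]-q[3])/2;print(np.linalg.norm(e),np.degrees(np.arctan2(e[1],e[0])),np.linalg.norm(q[0]-q[1]),np.linalg.norm(q[2]-q[3]))
```

```text
[[576.2 360.3]
 [613.2 267.8]
 [469.6 209.8]
 [431.8 304.6]] [522.7 285.6  40. ]
[[562.7 328. ]
 [581.4 281.2]
 [489.3 247.3]
 [471.6 291.7]] [526.3 287.1  40. ]
154.76943182136165 21.529919009709758 99.59860330750884 102.0449840400577
98.11199080736735 20.98175226511051 50.413079814542876 47.808287474735344
```

View pics/w1c.png

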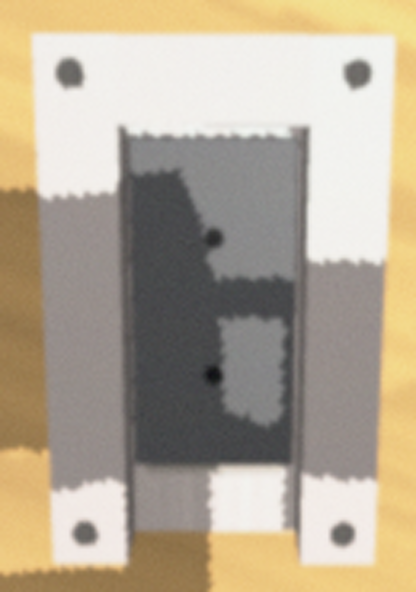

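```bash
cat >> h.py <<'E'
YAW=np.radians(21.6);PC=np.array([526,286.7,0]);AX=Ro.from_euler('z',YAW)
def P(x,y,z): return PC+AX.apply([x,y,z])
E
python3 -c "
from h import *
delta(P(-48.5,0,48),toolR(YAW,0,-1))"
```

```text
t 2.55 tcp [499.7 271.2 228.2] F [0.3 0.2 1. ] w 0.5
shift cm (tool now) [18.02 -1.81 -0.48]
shift cm (tool after turn) [18.02 -1.84 -0.47]
turn deg [0.1 0.  0.1]
```

```bash
python3 -m crank '[[[5,-1.8,-0.5],[0,0,0],0],[[6,0,0],[0,0,0],0],[[5,0,0],[0,0,0],0],[[2,0,0],[0,0,0],0],[[0,0,0],[0,0,0],0]]'; python3 -c "
from h import *
im=get_image('side');cv2.imwrite('pics/s1.png',cv2.resize(im['pixels'][230:370,120:300],None,fx=4,fy=4,interpolation=cv2.INTER_CUBIC)[:,:,::-1])
delta(P(-48.5,0,42),toolR(YAW,0,-1))"
```

```text
t: 3.18
ee_pos: [480.5, 268.3, 47.4]
orientation: [0.924, 1.366, -0.93]
ft_force: [-0.3, 0.1, -0.6]
width: 0.4
t 3.23 tcp [481.6 269.   48.7] F [-0.3 -1.  -0.7] w 0.1
shift cm (tool now) [ 0.67 -0.06 -0.01]
shift cm (tool after turn) [ 0.67 -0.07 -0.01]
turn deg [0.  0.  0.1]
```

View pics/s1.png

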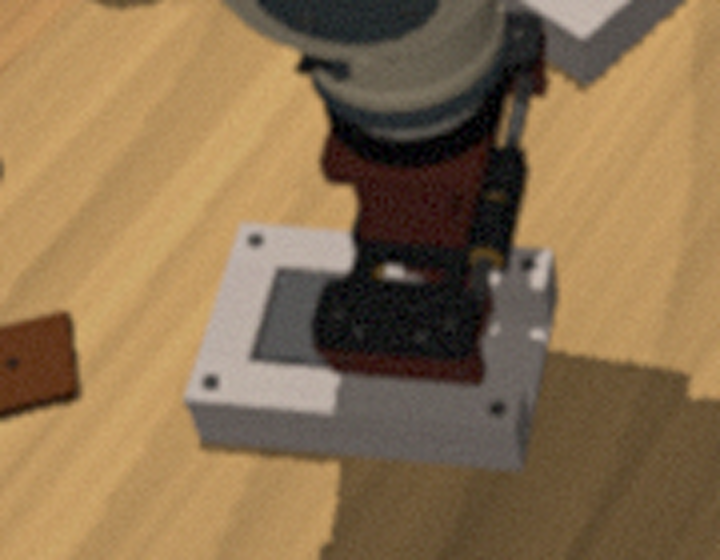

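The side view shows the closed fingers over the slab's near end, in line with the channel. I'll press down in small steps.

```bash
python3 -m crank '[[[0.4,0,0],[0,0,0],0],[[0.3,0,0],[0,0,0],0],[[0.2,0,0],[0,0,0],0],[[0.2,0,0],[0,0,0],0]]'; python3 -m crank '[[[0.2,0,0],[0,0,0],0],[[0.2,0,0],[0,0,0],0],[[0,0,0],[0,0,0],0]]'
```

```text
t: 3.72
ee_pos: [481.5, 270.1, 37.9]
orientation: [0.925, 1.365, -0.926]
ft_force: [-3.5, -1.8, 4.9]
width: 0.3
t: 4.1
ee_pos: [480.6, 269.7, 33.1]
orientation: [0.924, 1.367, -0.928]
ft_force: [-4.0, -2.1, 2.9]
width: 0.6
```

```bash
python3 -m crank '[[[0.15,0,0],[0,0,0],0],[[0.1,0,0],[0,0,0],0],[[0,0,0],[0,0,0],0]]'; python3 -m crank '[[[0.1,0,0],[0,0,0],0],[[0,0,0],[0,0,0],0]]';python3 -m crank '[[[0.1,0,0],[0,0,0],0],[[0,0,0],[0,0,0],0]]'
```

```text
t: 4.47
ee_pos: [480.7, 269.7, 30.6]
orientation: [0.924, 1.366, -0.928]
ft_force: [-4.9, -1.8, 4.1]
width: 0.4
t: 4.72
ee_pos: [480.7, 269.7, 30.1]
orientation: [0.924, 1.366, -0.928]
ft_force: [-7.0, -2.1, 8.7]
width: 0.3
t: 4.97
ee_pos: [480.7, 269.7, 29.8]
orientation: [0.924, 1.366, -0.928]
ft_force: [-8.8, -4.1, 17.5]
width: 0.7
```

The force rises steeply at z≈29.8, as predicted for the stop. I'll back off, rise, open and look.

```bash
python3 -m crank '[[[-0.5,0,0],[0,0,0],0],[[-4,0,0],[0,0,0],0],[[-5,0,0],[0,0,0],0],[[-5,0,0],[0,0,0],7],[[-4,0,0],[0,0,0],7]]'; python3 -c "
from h import *
im=get_image('wrist');cv2.imwrite('pics/w2.png',im['pixels'][:,:,::-1]);np.savez('w2.npz',**im)
im=get_image('side');cv2.imwrite('pics/s2.png',cv2.resize(im['pixels'][230:370,120:300],None,fx=4,fy=4,interpolation=cv2.INTER_CUBIC)[:,:,::-1]);np.savez('s2.npz',**im)"
```

```text
t: 5.6
ee_pos: [483.1, 270.8, 216.6]
orientation: [0.928, 1.363, -0.923]
ft_force: [1.3, 0.3, 0.1]
width: 17.1
```

View pics/w2.png

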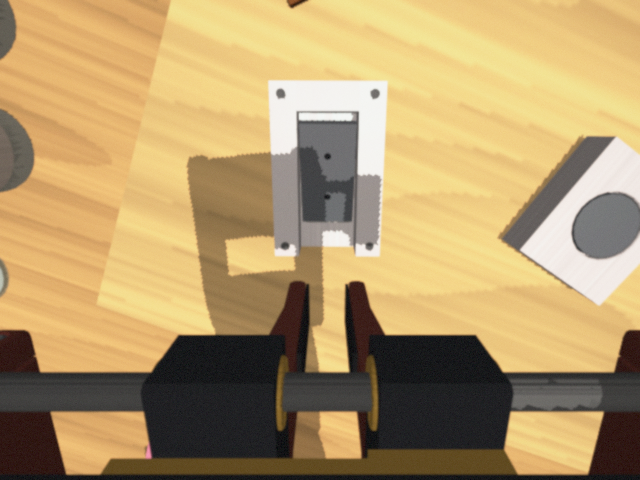

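View pics/s2.png

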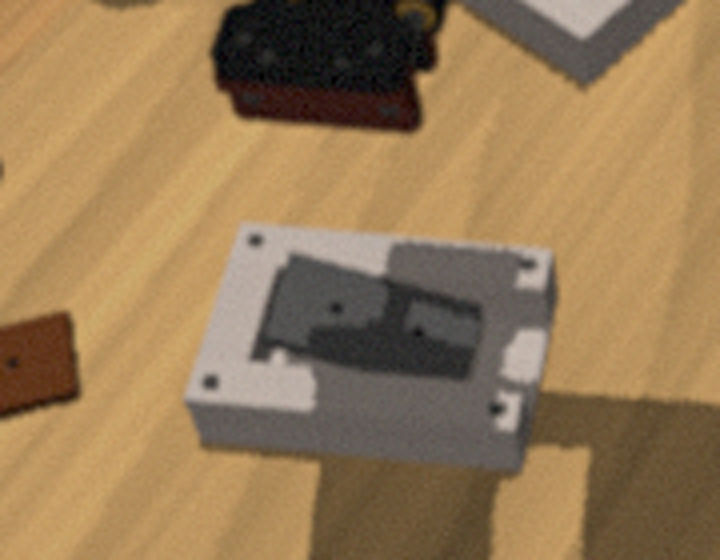

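```bash
python3 -c "
from h import *
w=dict(np.load('w2.npz'));s=dict(np.load('s2.npz'))
for q in([39.9,24,59.6],[39.9,-24,59.6],[-50,24,25.8],[-50,-24,25.8]):
    print(q,proj(w,P(*q)).round(1),((proj(s,P(*q))-[120,230])*4).round())
c=cv2.resize(w['pixels'][70:265,260:395],None,fx=3,fy=3,interpolation=cv2.INTER_CUBIC);cv2.imwrite('pics/w2c.png',c[:,:,::-1])"
```

```text
[39.9, 24, 59.6] [298.4 122.8] [259. 331.]
[39.9, -24, 59.6] [357.2 123. ] [285. 245.]
[-50, 24, 25.8] [302.6 220.8] [459. 386.]
[-50, -24, 25.8] [352.  220.9] [478. 300.]
```

View pics/w2c.png

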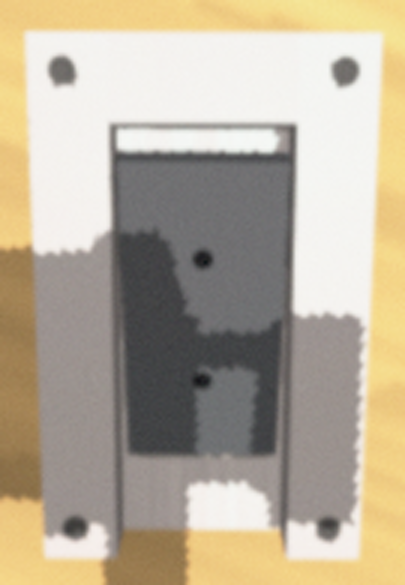

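```bash
python3 -c "
from h import *
R=toolR(YAW,.36,-1)
delta(P(33.9-.352*90,0,47.2+.936*90),R)"
```

```text
t 5.7 tcp [485.3 272.  219.1] F [-0.2  0.3  1.1] w 25.0
shift cm (tool now) [8.81 4.46 0.15]
shift cm (tool after turn) [9.81 1.17 0.13]
turn deg [ 0.1 -0.1 20. ]
```

```bash
python3 -m crank '[[[0,0,0],[0,0,10],7.5],[[0,0,0],[0,0,10],7.5],[[5,0.6,0.1],[0,0,0],7.5],[[4.8,0.6,0],[0,0,0],7.5],[[0,0,0],[0,0,0],7.5]]'; python3 -m crank '[[[0,0,0],[0,0,0],7.5],[[0,0,0],[0,0,0],7.5]]';python3 -c "
from h import *
R=toolR(YAW,.36,-1)
delta(P(33.9,0,47.2),R)
im=get_image('wrist');cv2.imwrite('pics/w3.png',im['pixels'][:,:,::-1])"
```

```text
t: 6.32
ee_pos: [522.7, 285.1, 121.9]
orientation: [1.117, 1.159, -0.663]
ft_force: [-0.6, -0.1, -0.1]
width: 73.7
t: 6.58
ee_pos: [524.3, 286.2, 127.8]
orientation: [1.122, 1.154, -0.656]
ft_force: [-0.1, 0.1, -0.5]
width: 74.7
t 6.58 tcp [524.3 286.2 127.8] F [-0.1  0.1 -0.5] w 74.7
shift cm (tool now) [8.8  0.58 0.02]
shift cm (tool after turn) [8.8  0.5  0.01]
turn deg [ 0.1 -0.1  0.5]
```

View pics/w3.png

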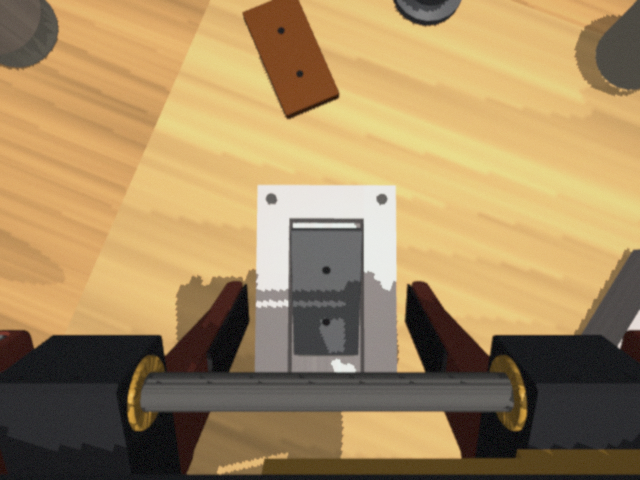

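The slab (columns 291–362) is centred between the fingers (240–412). I'll descend along the slab normal.

```bash
python3 -m crank '[[[3,0.5,0],[0,0,0.5],7.5],[[3,0,0],[0,0,0],7.5],[[1.5,0,0],[0,0,0],7.5],[[0.5,0,0],[0,0,0],7.5],[[0,0,0],[0,0,0],7.5]]'; python3 -m crank '[[[0,0,0],[0,0,0],7.5],[[0,0,0],[0,0,0],7.5]]';python3 -c "
from h import *
R=toolR(YAW,.36,-1)
delta(P(33.9,0,47.2),R)
im=get_image('wrist');cv2.imwrite('pics/w4.png',im['pixels'][:,:,::-1])
im=get_image('side');cv2.imwrite('pics/s4.png',cv2.resize(im['pixels'][230:370,120:300],None,fx=4,fy=4,interpolation=cv2.INTER_CUBIC)[:,:,::-1])"
```

```text
t: 7.25
ee_pos: [554.2, 298.0, 53.4]
orientation: [1.126, 1.149, -0.651]
ft_force: [0.0, 0.1, -0.1]
width: 74.8
t: 7.5
ee_pos: [554.3, 298.0, 53.7]
orientation: [1.126, 1.149, -0.651]
ft_force: [1.0, 0.2, 0.1]
width: 75.0
t 7.5 tcp [554.3 298.   53.7] F [1.  0.2 0.1] w 75.0
shift cm (tool now) [0.72 0.09 0.01]
shift cm (tool after turn) [0.72 0.09 0.01]
turn deg [ 0.1 -0.1  0.1]
```

View pics/w4.png

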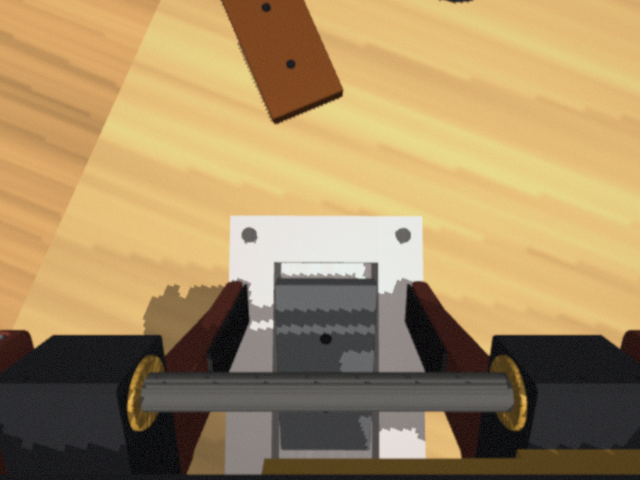

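View pics/s4.png

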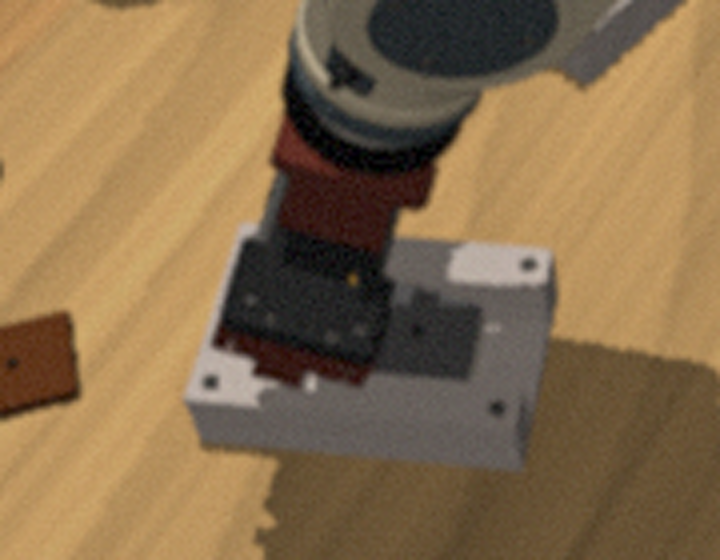

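```bash
python3 -m crank '[[[0.4,0.1,0],[0,0,0],7.5],[[0.3,0,0],[0,0,0],7.5],[[0,0,0],[0,0,0],7.5]]'; python3 -m crank '[[[0,0,0],[0,0,0],4],[[0,0,0],[0,0,0],4],[[0,0,0],[0,0,0],4],[[0,0,0],[0,0,0],4],[[0,0,0],[0,0,0],4]]';python3 -m crank '[[[0,0,0],[0,0,0],4],[[0,0,0],[0,0,0],4]]';python3 -c "
from h import *
R=toolR(YAW,.36,-1)
delta(P(33.9,0,47.2),R)
im=get_image('wrist');cv2.imwrite('pics/w5.png',im['pixels'][:,:,::-1])"
```

```text
t: 7.98
ee_pos: [557.1, 299.1, 46.2]
orientation: [1.125, 1.15, -0.652]
ft_force: [-0.4, 0.3, -0.8]
width: 74.9
t: 8.6
ee_pos: [557.2, 299.2, 46.7]
orientation: [1.125, 1.15, -0.651]
ft_force: [0.1, -0.1, 0.5]
width: 47.4
t: 8.85
ee_pos: [557.3, 299.1, 46.7]
orientation: [1.125, 1.149, -0.651]
ft_force: [0.2, 0.3, 0.9]
width: 47.4
t 8.85 tcp [557.3 299.1  46.7] F [0.2 0.3 0.9] w 47.4
shift cm (tool now) [-0.04  0.04  0.  ]
shift cm (tool after turn) [-0.04  0.04  0.  ]
turn deg [ 0.1 -0.   0.1]
```

View pics/w5.png

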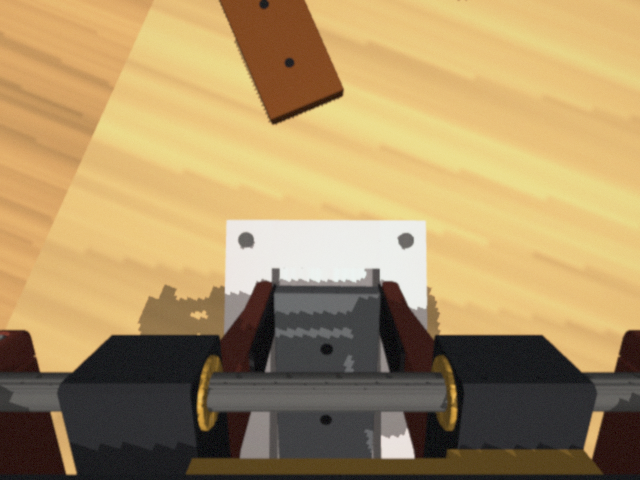

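Gripped at 47.4 mm. I'll lift vertically: world up is tool (-0.936, 0.352, 0).

```bash
python3 -m crank '[[[-0.47,0.18,0],[0,0,0],4],[[-0.94,0.35,0],[0,0,0],4],[[-1.4,0.53,0],[0,0,0],4],[[-2.8,1.05,0],[0,0,0],4],[[-2.8,1.05,0],[0,0,0],4]]';  python3 -m crank '[[[-2.8,1.05,0],[0,0,0],4],[[-2.8,1.05,0],[0,0,0],4],[[0,0,0],[0,0,0],4],[[0,0,0],[0,0,0],4]]'; python3 -c "
from h import *
im=get_image('wrist');cv2.imwrite('pics/w6.png',im['pixels'][:,:,::-1])
im=get_image('side');cv2.imwrite('pics/s6.png',cv2.resize(im['pixels'][150:390,100:400],None,fx=2.5,fy=2.5,interpolation=cv2.INTER_CUBIC)[:,:,::-1])
delta([560,300,190],toolR(YAW,0,-1))"
```

```text
t: 9.52
ee_pos: [557.4, 299.3, 138.3]
orientation: [1.126, 1.149, -0.651]
ft_force: [-0.0, -0.7, -1.2]
width: 47.6
t: 10.02
ee_pos: [556.9, 299.0, 196.0]
orientation: [1.125, 1.15, -0.652]
ft_force: [-0.9, 0.1, -1.6]
width: 47.7
t 10.12 tcp [556.6 298.8 195. ] F [-0.7 -0.7 -2.1] w 47.9
shift cm (tool now) [0.59 0.17 0.01]
shift cm (tool after turn) [0.5  0.36 0.01]
turn deg [  0.1  -0.  -20.4]
```

View pics/w6.png

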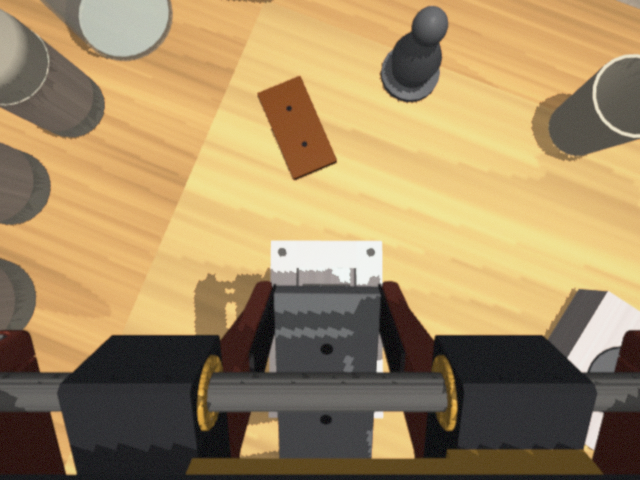

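View pics/s6.png

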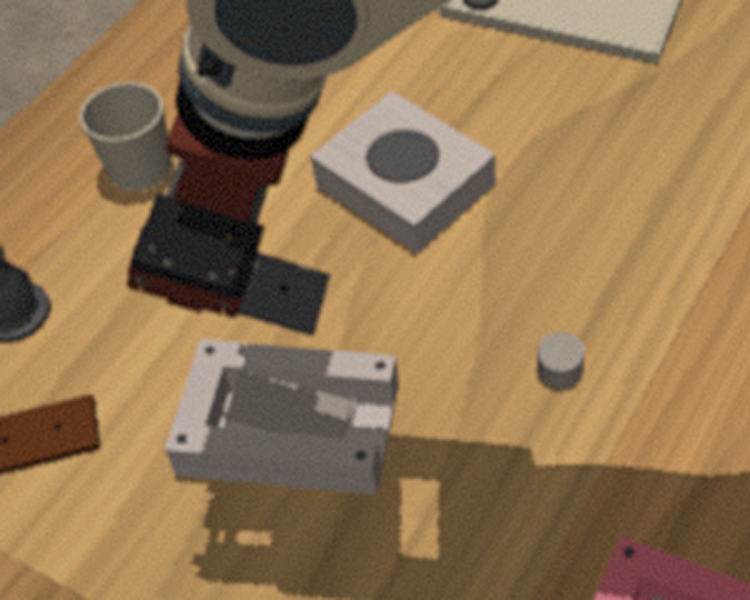

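The plinth is held with no slip: the hole marks are still at (326,349) and (326,420), and the rocker in the fixture stays tipped. I'll level it, yaw to the tray, then carry it across.

```bash
python3 -m crank '[[[0,0,0],[0,0,-10.2],4],[[0,0,0],[0,0,-10.2],4],[[0,0,0],[6,0,0],4],[[0,0,0],[6,0,0],4],[[0,0,0],[0,0,0],4]]'; python3 -c "
from h import *
cat=toolR(np.radians(9.6),0,-1)
delta([587,-308,150],cat)
im=get_image('wrist');cv2.imwrite('pics/w7.png',im['pixels'][:,:,::-1])
print(get_obs()['qpos'].round(2))"
```

```text
t: 10.75
ee_pos: [556.9, 298.9, 194.7]
orientation: [1.082, 1.285, -1.083]
ft_force: [0.0, -0.6, -2.3]
width: 48.0
t 10.75 tcp [556.9 298.9 194.7] F [ 0.  -0.6 -2.3] w 48.0
shift cm (tool now) [ 4.5  -7.34 60.32]
shift cm (tool after turn) [ 4.47 -7.16 60.34]
turn deg [0.2 0.  0. ]
[ 0.47  0.46  1.63 -0.    1.04  1.87]
```

View pics/w7.png

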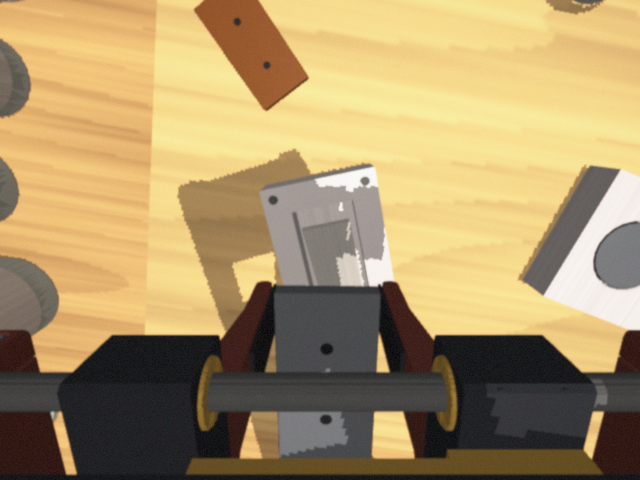

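```bash
python3 -m crank '[[[0,-0.4,3],[0,0,0],4],[[0,-0.7,5],[0,0,0],4],[[0,-0.7,6],[0,0,0],4],[[0,-0.7,6],[0,0,0],4],[[0,-0.7,6],[0,0,0],4]]'; python3 -m crank '[[[0,-0.7,6],[0,0,0],4],[[0,-0.7,6],[0,0,0],4],[[0,-0.7,6],[0,0,0],4],[[0,-0.7,6],[0,0,0],4],[[0,-0.7,5],[0,0,0],4]]'; python3 -m crank '[[[0,-0.5,3],[0,0,0],4],[[0,0,2],[0,0,0],4],[[0,0,0],[0,0,0],4],[[0,0,0],[0,0,0],4]]'; python3 -c "
from h import *
delta([587,-308,150],toolR(np.radians(9.6),0,-1))
im=get_image('wrist');cv2.imwrite('pics/w8.png',im['pixels'][:,:,::-1]);np.savez('w8.npz',**im)
im=get_image('side');cv2.imwrite('pics/s8.png',im['pixels'][:,:,::-1]);np.savez('s8.npz',**im)"
```

```text
t: 11.42
ee_pos: [569.5, 35.8, 196.0]
orientation: [1.082, 1.285, -1.08]
ft_force: [1.5, 0.4, -1.2]
width: 47.7
t: 12.05
ee_pos: [584.0, -256.5, 195.7]
orientation: [1.083, 1.284, -1.081]
ft_force: [1.1, 0.3, -1.0]
width: 47.5
t: 12.55
ee_pos: [587.8, -303.0, 195.7]
orientation: [1.084, 1.285, -1.081]
ft_force: [0.7, -0.3, -1.8]
width: 47.6
t 12.55 tcp [ 587.8 -303.   195.7] F [ 0.7 -0.3 -1.8] w 47.6
shift cm (tool now) [ 4.57 -0.17  0.48]
shift cm (tool after turn) [ 4.57 -0.16  0.48]
turn deg [ 0.2 -0.1 -0.1]
```

View pics/w8.png

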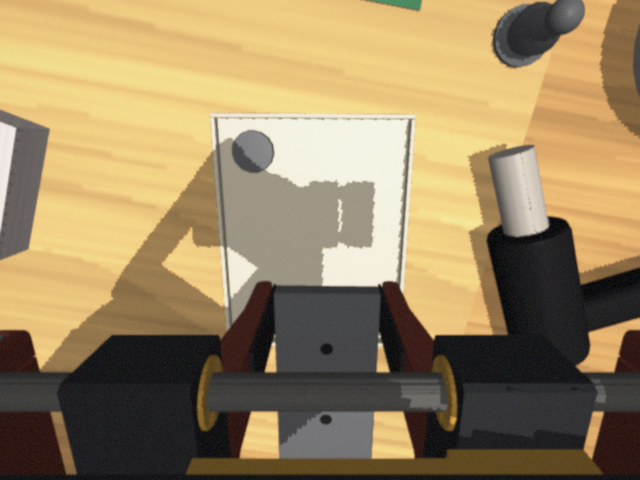

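View pics/s8.png

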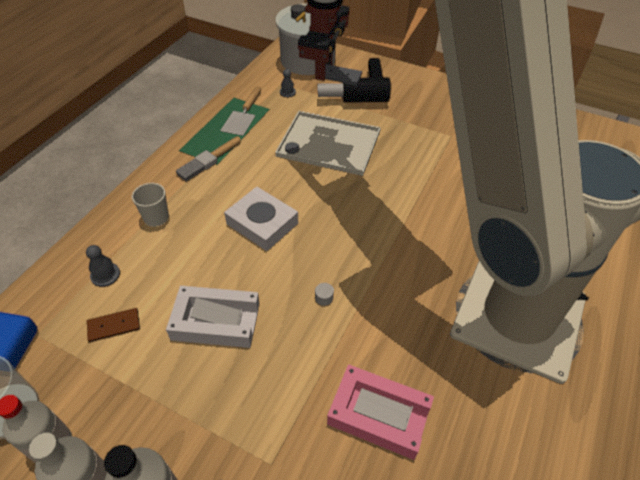

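The wrist view shows the tray's far corners at (212,115) and (414,116) and the small cast at (253,151). I'll refine the tray pose from these.

```bash
python3 -c "
from h import *
w=dict(np.load('w8.npz'))
q=cast(w,[[212,115],[414,116],[402,285]],16);print(q.round(1))
d=q[0]-q[1];d/=np.linalg.norm(d);x=np.array([d[1],-d[0],0]);print(np.degrees(np.arctan2(x[1],x[0])),np.linalg.norm(q[0]-q[1]))
c=(q[0]+q[1])/2-115*x;print('centre',c)
"
```

```text
[[ 661.8 -189.2   16. ]
 [ 691.  -362.5   16. ]
 [ 534.3 -388.2   16. ]]
9.549540099369077 175.73739845203633
centre [ 562.98498331 -294.88547249   16.        ]
```

```bash
python3 -m crank '[[[3,-0.1,0.5],[0,0,0],4],[[5,0,0],[0,0,0],4],[[5,0,0],[0,0,0],4],[[3,0,0],[0,0,0],4],[[1,0,0],[0,0,0],4]]';python3 -m crank '[[[0.5,0,0],[0,0,0],4],[[0,0,0],[0,0,0],4],[[0,0,0],[0,0,0],4]]'; python3 -c "
from h import *
delta([587,-308,4.5],toolR(np.radians(9.6),0,-1))
im=get_image('wrist');cv2.imwrite('pics/w9.png',im['pixels'][:,:,::-1]);np.savez('w9.npz',**im)
im=get_image('side');cv2.imwrite('pics/s9.png',cv2.resize(im['pixels'][60:200,250:410],None,fx=4,fy=4,interpolation=cv2.INTER_CUBIC)[:,:,::-1])"
```

```text
t: 13.28
ee_pos: [587.0, -307.7, 24.0]
orientation: [1.083, 1.288, -1.082]
ft_force: [0.4, 1.2, -0.9]
width: 47.4
t: 13.65
ee_pos: [588.8, -309.7, 22.4]
orientation: [1.084, 1.282, -1.081]
ft_force: [-0.8, 0.7, -1.1]
width: 47.8
t 13.65 tcp [ 588.8 -309.7   22.4] F [-0.8  0.7 -1.1] w 47.8
shift cm (tool now) [ 1.79 -0.15 -0.2 ]
shift cm (tool after turn) [ 1.79 -0.15 -0.2 ]
turn deg [ 0.1  0.1 -0.2]
```

View pics/w9.png

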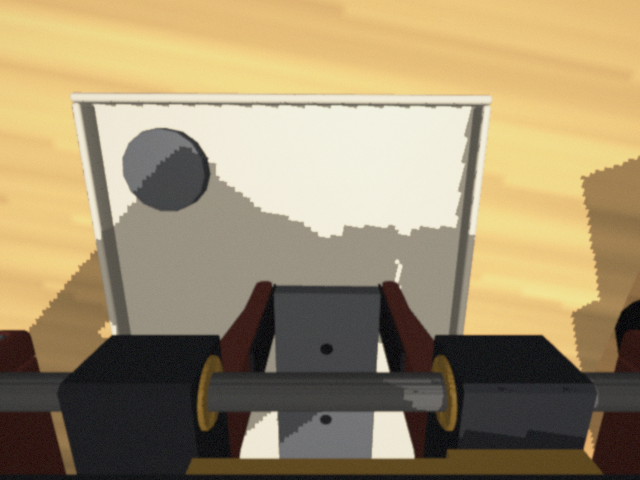

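View pics/s9.png

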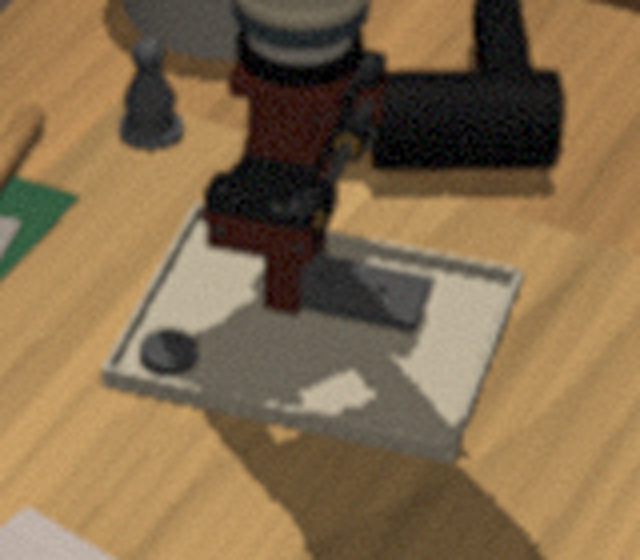

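The slab is level over free tray floor. The final descent goes in small steps with force checks.

```bash
python3 -m crank '[[[0.7,0,0],[0,0,0],4],[[0.5,0,0],[0,0,0],4],[[0.1,0,0],[0,0,0],4],[[0,0,0],[0,0,0],4]]';python3 -m crank '[[[0.15,0,0],[0,0,0],4],[[0,0,0],[0,0,0],4]]';python3 -m crank '[[[0.1,0,0],[0,0,0],4],[[0,0,0],[0,0,0],4]]'
```

```text
t: 14.25
ee_pos: [587.8, -309.2, 7.6]
orientation: [1.084, 1.284, -1.082]
ft_force: [-0.2, 0.5, -1.5]
width: 47.8
t: 14.5
ee_pos: [588.0, -309.3, 6.4]
orientation: [1.084, 1.284, -1.082]
ft_force: [0.1, -0.3, -0.1]
width: 47.7
t: 14.75
ee_pos: [587.9, -309.3, 5.4]
orientation: [1.084, 1.284, -1.082]
ft_force: [-0.2, 1.1, -0.8]
width: 47.6
```

```bash
python3 -m crank '[[[0.1,0,0],[0,0,0],4],[[0,0,0],[0,0,0],4]]';python3 -m crank '[[[0.05,0,0],[0,0,0],4],[[0,0,0],[0,0,0],4]]'
```

```text
t: 15.0
ee_pos: [588.0, -309.3, 4.5]
orientation: [1.084, 1.284, -1.082]
ft_force: [-1.1, -0.1, -1.9]
width: 47.4
t: 15.25
ee_pos: [588.1, -309.3, 4.4]
orientation: [1.084, 1.284, -1.082]
ft_force: [-2.0, 1.1, 4.0]
width: 47.7
```

Contact: vertical force went from -1 to +4 N at z≈4.4, with the floor at 4. Releasing.

```bash
python3 -m crank '[[[0.05,0,0],[0,0,0],4],[[0,0,0],[0,0,0],4]]'; python3 -m crank '[[[0,0,0],[0,0,0],5.2],[[0,0,0],[0,0,0],6.2],[[0,0,0],[0,0,0],7],[[0,0,0],[0,0,0],7]]'; python3 -m crank '[[[-1,0,0],[0,0,0],7],[[-3,0,0],[0,0,0],7],[[-5,0,0],[0,0,0],7],[[-5,0,0],[0,0,0],7],[[0,0,0],[0,0,0],7]]'; python3 -c "
from h import *
im=get_image('wrist');cv2.imwrite('pics/w10.png',im['pixels'][:,:,::-1]);np.savez('w10.npz',**im)
im=get_image('side');cv2.imwrite('pics/s10.png',cv2.resize(im['pixels'][60:200,250:410],None,fx=4,fy=4,interpolation=cv2.INTER_CUBIC)[:,:,::-1]);np.savez('s10.npz',**im)"
```

```text
t: 15.5
ee_pos: [588.1, -309.3, 4.4]
orientation: [1.084, 1.284, -1.082]
ft_force: [-2.6, 1.2, 9.3]
width: 47.9
t: 16.0
ee_pos: [589.2, -310.6, 4.5]
orientation: [1.084, 1.28, -1.081]
ft_force: [0.2, -4.6, 5.8]
width: 69.9
t: 16.62
ee_pos: [590.1, -310.3, 148.2]
orientation: [1.085, 1.276, -1.079]
ft_force: [-0.9, -0.4, 0.6]
width: 70.1
```

View pics/w10.png

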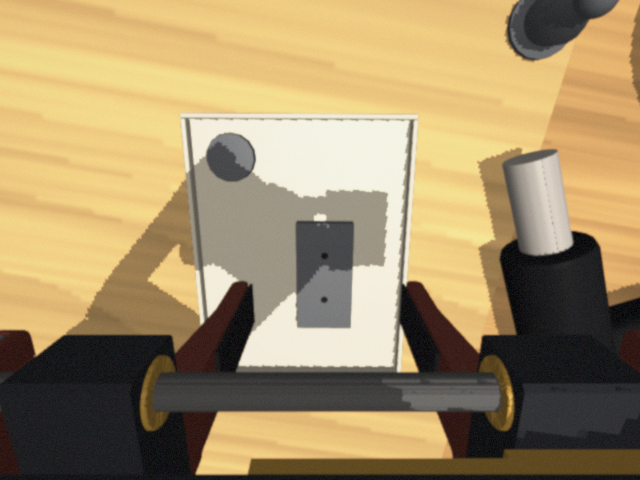

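View pics/s10.png

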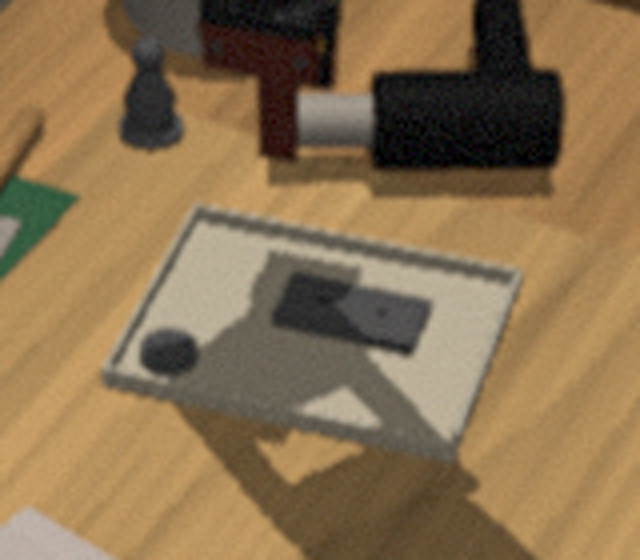

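The slab lies inside the tray at wrist (297–353, 222–328), clear of the small cast at (231,157). I'll check that it is flat and nothing else moved.

```bash
python3 -m crank '[[[-2,0,0],[0,0,0],7],[[0,0,0],[0,0,0],7],[[0,0,0],[0,0,0],7],[[0,0,0],[0,0,0],7]]'; python3 -c "
from h import *
w=dict(np.load('w10.npz'))
q=cast(w,[[297,222],[353.5,222],[350.5,328],[298,328]],14);print(q.round(1),q.mean(0).round(1))
print([np.linalg.norm(q[i]-q[(i+1)%4]).round(1) for i in range(4)])
im=get_image('side');p=im['pixels'].copy();a=cv2.imread('pics/side0.png')[:,:,::-1]
cv2.imwrite('pics/s11.png',p[:,:,::-1])
r=(slice(185,250),slice(220,302));print('round fixture diff',np.abs(p[r].astype(int)-a[r]).mean(), np.abs(p[300:345,80:145].astype(int)-a[300:345,80:145]).mean())
print(get_obs()['ft_force'].round(1))"
```

```text
t: 17.23
ee_pos: [587.3, -309.2, 162.7]
orientation: [1.085, 1.285, -1.082]
ft_force: [-0.5, 0.1, 0.8]
width: 69.8
[[ 594.6 -285.8   14. ]
 [ 602.3 -331.3   14. ]
 [ 507.  -346.9   14. ]
 [ 499.2 -300.9   14. ]] [ 550.8 -316.2   14. ]
[np.float64(46.2), np.float64(96.6), np.float64(46.7), np.float64(96.6)]
round fixture diff 11.431519699812382 9.655954415954415
[0.1 0.3 0.4]
```

View pics/s11.png

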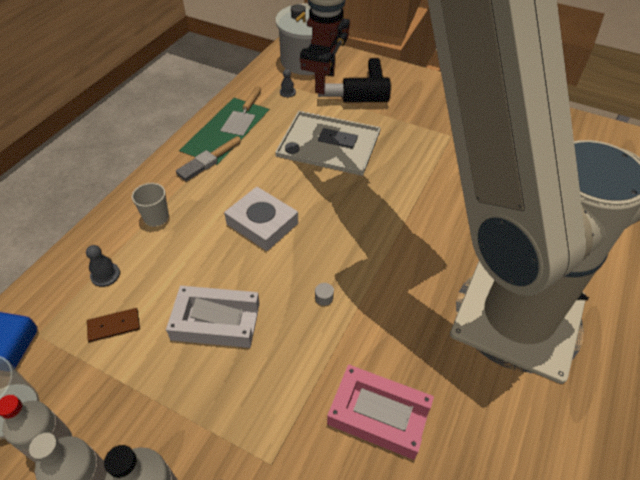

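```bash
python3 -c "
from workcell import *
print(close_job())"
```

```text
the job is handed in; nothing more can be done
None
```

The plinth now lies flat, same face up, on the floor of the white curing tray, and I have handed the job in at about 17 s; no verdict came back.

- **Tipping:** I pressed the open end with closed fingers until the force rose sharply at the stop, about 17 N vertical at TCP z ≈ 29.8 mm. The wrist picture agreed with the full 0.36 rad tilt. The side view was about 2.5 px off the prediction, which I put down to calibration.
- **Moving:** I gripped the raised end across its width (47.4 mm), lifted it without visible slip, levelled it and carried it to the tray. I lowered it until it touched the floor, where the vertical force rose from about -1 N to 9 N, then opened the fingers and withdrew.
- **Last checks:**
  - The plinth measures 96.6 by 46.5 mm when its top face is taken at 14 mm, so it lies flat.
  - Its centre is near (551, -316), inside the tray and clear of the small round cast.
  - The round base and the brown and pink look-alikes appear in the same places as before. The pixel comparison for the round base and the brown slab also differed by about 10 grey levels, which I took for image noise and changed shadows.
  - The robot touches nothing, with wrist force below 1 N.

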